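# Lock the orange battery pack into the charging dock

### The job

The cordless mixer's battery needs charging: pick up the orange battery pack and lower it upright into the pocket of the black charging dock, all the way down and without letting it fall from a height. Then swing the dock's steel lever over it until it is fully shut, and let go. Leave the grey battery pack standing where it is.

Things in the scene. Friction and masses are not known exactly. Their poses are not given: they have to be found in the camera images.
- orange_pack_mid (a point): Orange plastic battery pack, a loose block 72 mm long (its x), 44 mm wide (its y), 66 mm tall (its z), about 0.3 kg, black band round its foot, standing upright on the cart top. This point is its centre, 33 mm above its underside. It fits the dock either way round.
- grey_pack_mid (a point): Grey plastic battery pack of the same shape and size (72 x 44 x 66 mm), standing upright nearby; not wanted, to be left where it is. This point is its centre.
- dock: Black charging dock, fixed. Origin: underside, below the pocket's centre; x along the pocket, z up. Pocket 86 (x) by 58 mm (y) inside, white walls 6 mm; heights above the cart top: floor 8 mm, wall tops 22 mm, seated pack's centre 41 mm, its top 74 mm. At x = -68, y = 0 a post 22 mm thick carries the lever, a level steel bar 18 mm wide, 79 to 87 mm high, turning about the post's vertical axis.
- lever (a joint): Lever angle, rad. 0: shut, at its stop, bar along dock +x over the pack; grows opening, clockwise from above, to 1.9; starts 1.2 to 1.65, clear of the pocket. Round upright yellow knob on the bar, 18 mm thick, 87 to 129 mm above the cart top, in the dock frame at x = -68 + 80 cos a, y = -80 sin a mm; bar ends 92 mm from the axis. About 1 N at the knob moves it; it stays where left.

How it is judged:
By the outcome, as a careful person would: the job done as asked, in the order asked, and still so for the second after the job is handed in, with the robot touching nothing.
It also fails if it takes over 48 s, if anything falls off the work surface, if the arm or the gripper's body presses on something with over 40 N, if the wrist force passes 120 N, or if a joint passes its speed limit or range.

### The arm

A 6-joint arm with a two-finger parallel gripper is mounted at the origin on the work surface. World frame = base frame: x ahead of the robot, y to its left, z up, the work surface at z = 0. Lengths are in mm, angles in degrees, forces in N, time in s.
With the tool pointing down it reaches from about 300 to 850 mm from the base axis. Payload 4.2 kg.
Tool frame: the origin (TCP) lies midway between the tips of the shut fingers; the grasp point (between the pads) lies 19 mm behind it; z points along the fingers, y is the direction in which the jaws open and shut (so a half turn about z gives the same grasp; the last joint's range is limited). The gripper opens to 91 mm and grips with 3 to 60 N. Pads are 32 mm wide; open, the fingers measure 118 mm over their backs; the gripper's body (76 mm by 178 mm) begins 60 mm behind the grasp point.
Start: joints at [-69.328, 18.312, 89.639, -0, 72.044, -1.146], TCP at [213.711, -533.827, 213.976] pointing down, gripper open.
Joint ranges: [-177.97, 177.97], [-48.28, 115.42], [12.27, 149.76], [-77.06, 257.06], [2.81, 150.46], [-146.56, 146.56]. Speed limits (degrees/s): [147.25, 147.25, 180, 180, 180, 180].

### API

Orientations are given as [roll, pitch, yaw] about the fixed x, y, z axes, in that order (R = Rz(yaw) Ry(pitch) Rx(roll)).
In Python, from workcell import env gives the robot as it stands.
- The arm moves only by the shell command python3 -m jog 'ROWS' [FORCE]. ROWS is JSON, a list of rows, each an object of numbers: "dx", "dy", "dz": the shift along the world's x, y, z in m; "wx", "wy", "wz": the turn, a rotation vector about the world's x, y, z in rad; "grip": the gripper's target within -1 to 1 (shut at 1, half-way at 0, fully open at -1). In form: [{"dx": .., "dy": .., "dz": .., "wx": .., "wy": .., "wz": .., "grip": ..}, ...]. A call has 1 to 10 rows; each row shifts and turns the commanded pose from where the row before left it; what a row does not reach is not made up. A row lasts 1/10 s, in which the tool goes at most 50 mm and 8.59 degrees, less where a joint would pass 70% of its speed; a pose out of reach is approached as far as the arm can. A call with a gripper value outside its range is refused whole. The fingers move at their own pace and stop on an object; FORCE is the grip in N (left out, the last holds). Time passes only in rows, so rows that do not move let the fingers close. It gives the time, the measured TCP pose, the force and the opening at its end, in the units of the state.
- env.state(): the state, without advancing time (a new reading comes with each control period).
- env.grab_frame(name): name is "scene" or "top" or "wrist"; returns the picture (384x512x3 uint8, red, green, blue); there is no depth.
- env.get_calibration(name): a dict with "fx", "fy", "cx", "cy" (pixels), "R" (3x3) and "t" (3): a world point X has camera coordinates R X + t. Camera axes: x right, y down, z forward; pixel columns grow to the right and rows downward; lengths in mm; the calibration is good to about 2 mm. A picture is of the moment at which its call begins: read the wrist's pose just before it. get_calibration takes no time and is no camera call; for the wrist camera it gives the pose at the moment of the call.
- env.job_done(): hands the job in, once; it reports no verdict.
The state is a dict: "time_s": time; "qpos": joint angles; "qvel": joint speeds; "effort": joint torques, N m; "ee_pos": TCP position; "ee_rot": TCP orientation; "force": force on the tool from outside, world axes, zero at the start; "torque": the same for the moment, N m; "gripper_width": finger opening in mm.
Only numpy, scipy, OpenCV 4.12 (cv2) and the standard library are available. Lean on these libraries where they do the work, as an engineer would, in place of code of your own. Each camera call takes 0.05 s, during which the arm holds its last target. There are 200 camera calls.

## Working session

There is one attempt and no reset: what is moved stays moved. The work goes in short steps, Python scripts to look and compute and a shell command to move; the robot and the scene stay as the last step left them, time stands still between calls to the robot, and variables do not carry over. Pictures are saved under pics/ and viewed, about 8 in all and at most 12, crops included, and the job is handed in when it is done.

```bash
ls; mkdir -p pics
python3 - <<'E'
from workcell import env
import cv2, json
s=env.state(); print(s)
for n in ("scene","top"):
    c=env.get_calibration(n); print(n,c)
a=env.grab_frame("scene"); b=env.grab_frame("top")
cv2.imwrite("pics/scene0.png",a[:,:,::-1]); cv2.imwrite("pics/top0.png",b[:,:,::-1])
E
```

```text
pics
{'time_s': 0.0, 'qpos': array([-6.93276460e+01,  1.83518240e+01,  8.97094963e+01, -3.73563075e-04,
        7.20429495e+01, -1.14653048e+00]), 'qvel': array([ 0.03143916, -0.03411324,  0.04880399, -0.01881129, -0.11842889,
        0.00131697]), 'effort': array([ 2.00866552e-04, -4.12466455e+01, -2.31970453e+01,  7.28727831e-02,
        4.57309652e-02, -1.70230164e-04]), 'ee_pos': array([ 213.51930337, -533.31822479,  213.09751285]), 'ee_rot': array([-1.79895744e+02, -1.73128826e-03,  2.18189984e+01]), 'force': array([-0.60745941, -0.74827399, -0.00234644]), 'torque': array([-2.40589988e-02,  5.80166081e-02,  6.52246659e-05]), 'gripper_width': 91.16473439633404}
scene {'fx': 347.03583674507854, 'fy': 347.03583674507854, 'cx': 254.06857805964742, 'cy': 187.77195576658457, 'R': array([[-0.52785744,  0.84907877,  0.02077874],
       [ 0.4770747 ,  0.31665212, -0.81983606],
       [-0.70268503, -0.42284355, -0.57222118]]), 't': array([ 155.47824057, -233.00071453, 1116.73907742])}
top {'fx': 401.50323044480956, 'fy': 401.50323044480956, 'cx': 256.18244810685235, 'cy': 192.018023406273, 'R': array([[ 3.94343437e-03, -9.98928801e-01, -4.61053204e-02],
       [-9.97266106e-01, -5.26399897e-04, -7.38920669e-02],
       [ 7.37886440e-02,  4.62706618e-02, -9.96199911e-01]]), 't': array([137.59270616, 523.56901464, 782.62237237])}
```

View pics/scene0.png

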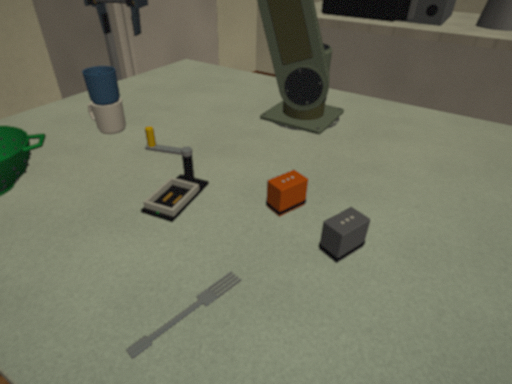

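View pics/top0.png

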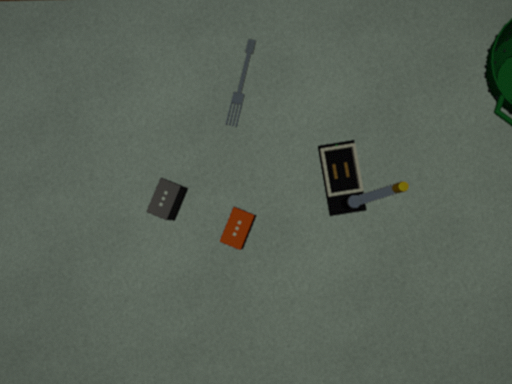

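The scene view shows the orange pack at about (287,190), grey at (345,233), and the dock at (175,197) with the lever open and its knob at (151,137). In the top view, orange is at (238,228), grey at (166,199), the dock pocket at (342,170), the post at (353,202) and the knob at (402,187). I'll zoom in for accurate corners.

```bash
cat > h.py <<'E'
import numpy as np, cv2
from workcell import env
def proj(c,X):
    p=np.atleast_2d(X)@np.array(c["R"]).T+c["t"]
    return np.c_[c["fx"]*p[:,0]/p[:,2]+c["cx"], c["fy"]*p[:,1]/p[:,2]+c["cy"]]
def ray(c,uv):
    R=np.array(c["R"]); d=R.T@np.array([(uv[0]-c["cx"])/c["fx"],(uv[1]-c["cy"])/c["fy"],1]); return -R.T@c["t"], d/np.linalg.norm(d)
def atz(c,uv,z):
    o,d=ray(c,uv); return o+d*(z-o[2])/d[2]
def tri(obs):
    A=np.zeros((3,3)); b=np.zeros(3)
    for c,uv in obs:
        o,d=ray(c,uv); P=np.eye(3)-np.outer(d,d); A+=P; b+=P@o
    X=np.linalg.solve(A,b); return X,[np.linalg.norm(proj(c,X)[0]-uv).round(2) for c,uv in obs]
E
python3 - <<'E'
import cv2,numpy as np
from h import *
s=cv2.imread("pics/scene0.png"); t=cv2.imread("pics/top0.png")
def crop(im,x,y,w,h,k): return cv2.convertScaleAbs(cv2.resize(im[y:y+h,x:x+w],None,fx=k,fy=k,interpolation=cv2.INTER_CUBIC),alpha=1.5)
# top: dock (312..412,132..222) x4 ; orange(210..270,200..257)
A=np.hstack([crop(t,312,132,100,75+15-15,4),crop(s,135,120,100,75,4)])
B=np.hstack([crop(t,312,182,100,60,4)[:, :400],crop(s,135,170,100,60,4)])
cv2.imwrite("pics/crop0.png",np.vstack([A,B]))
for n,im in(("scene",s),("top",t)):
    h=cv2.cvtColor(im,cv2.COLOR_BGR2HSV)
    c=env.get_calibration(n)
    for nm,lo,hi in(("orange",(3,150,60),(14,255,255)),("yellow",(18,150,80),(32,255,255))):
        m=cv2.inRange(h,lo,hi)
        k,l,st,ce=cv2.connectedComponentsWithStats(m)
        for i in range(1,k):
            if st[i,4]>20: print(n,nm,st[i],ce[i].round(1), cv2.minAreaRect(np.argwhere(l==i)[:,::-1].astype(np.float32)))
E
```

```text
scene orange [ 267  171   41   41 1182] [286.6 190.5] ((286.96575927734375, 189.92465209960938), (33.26975631713867, 45.5183219909668), 65.55604553222656)
scene yellow [146 127   9  20 134] [150.1 136.2] ((150.04615783691406, 136.36923217773438), (19.597488403320312, 6.945944786071777), 82.87498474121094)
scene yellow [163 193   9   8  30] [167.  196.5] ((167.00001525878906, 196.50003051757812), (2.1213202476501465, 10.60660171508789), 45.0)
scene yellow [173 196   9   7  22] [176.9 199. ] ((176.75001525878906, 198.75003051757812), (2.1213202476501465, 9.899494171142578), 45.0)
top orange [220 207  34  42 801] [236.9 227.9] ((236.82760620117188, 227.9310302734375), (22.654830932617188, 37.139068603515625), 21.801406860351562)
top yellow [398 182  10   9  74] [402.7 185.9] ((402.5, 186.0), (8.0, 9.0), 90.0)
```

View pics/crop0.png

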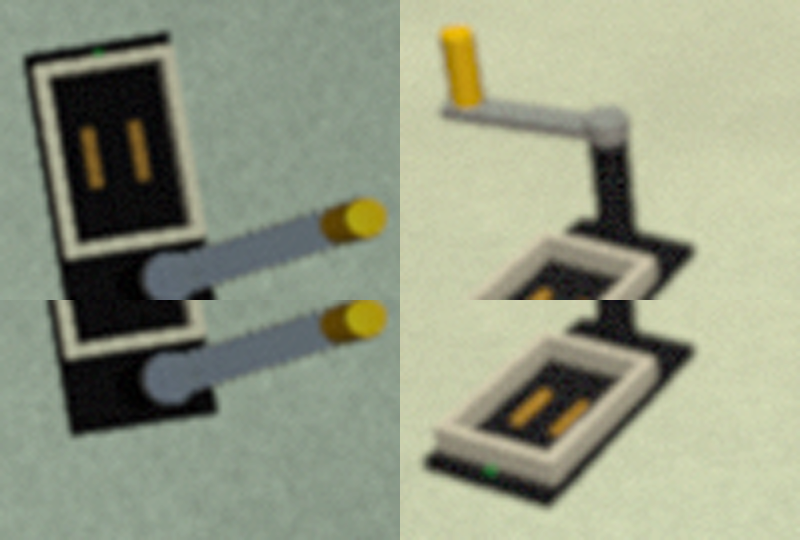

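The crops show the dock's white rim corners in the top view at about (32,66), (168,44), (206,235) and (68,260), and in the scene view at (437,435), (553,460), (658,350) and (552,335). Next I fit the dock and both packs in the two views, with height left free.

```bash
cat > fit.py <<'E'
from h import *
from scipy.optimize import least_squares, minimize
T=env.get_calibration("top"); S=env.get_calibration("scene")
f=lambda p,ox,oy:(np.array(p,float)+.5)/4-.5+[ox,oy]
top=[f(p,312,132) for p in((32,66),(168,44),(206,235),(68,260))]
sc=[f((x-400,y-300),135,170) for x,y in((437,435),(553,460),(658,350),(552,335))]
def box(p,lx,ly,zs):
    x,y,z,a=p; R=np.array([[np.cos(a),-np.sin(a)],[np.sin(a),np.cos(a)]])
    c=np.array([(sx*lx/2,sy*ly/2) for sx,sy in((1,1),(1,-1),(-1,-1),(-1,1))])@R.T+[x,y]
    return np.vstack([np.c_[c,np.full(4,z+q)] for q in zs])
# dock +x is away from the post: top image up = world +x
g=np.mean([atz(T,p,22)[:2] for p in top],0)
o=np.array([atz(T,p,22)[:2] for p in top]); dx=(o[0]+o[1]-o[2]-o[3]); a0=np.arctan2(dx[1],dx[0])
# scene corners order match: assign by nearest projection
def res(p,full=False):
    X=box(p,98,70,[22]); r=[]
    pt=proj(T,X); ps=proj(S,X)
    for P,O in((pt,top),(ps,sc)):
        for q in O: 
            d=P-q; r.append(d[np.argmin((d**2).sum(1))])
    return np.array(r) if full else np.ravel(r)
r=least_squares(res,[g[0],g[1],0,a0]); print("dock x y z yaw",r.x[:3].round(1),np.degrees(r.x[3]).round(2)); print(res(r.x,True).round(1).tolist())
dk=r.x
for nm,zz in(("knob/lever via top z129",129),):
    pass
c,s_=np.cos(dk[3]),np.sin(dk[3])
axis=dk[:2]+np.array([c,s_])*-68
k=atz(T,f((366,217),312,132),129)[:2]; X,e=tri([(T,f((366,217),312,132)),(S,f((457-400,33),135,120))]); print("axis",axis.round(1),"knob top",k.round(1),X.round(1),e)
v=k-axis; print("knob r",np.linalg.norm(v).round(1),"lever a",(dk[3]-np.arctan2(v[1],v[0])).round(3))
pp=atz(T,f((167,275),312,132),88)[:2]; print("post top", pp.round(1))
ims={n:cv2.imread(f"pics/{n}0.png") for n in("top","scene")}
m={n:cv2.inRange(cv2.cvtColor(i,cv2.COLOR_BGR2HSV),(3,150,40),(14,255,255)) for n,i in ims.items()}
K=4
def iou(p):
    t=0
    for n,C in(("top",T),("scene",S)):
        q=np.zeros((384*K,512*K),np.uint8)
        u=(proj(C,box(p,72,44,[12,66]))+.5)*K-.5
        cv2.fillConvexPoly(q,cv2.convexHull(np.round(u).astype(np.int32)),255)
        w=cv2.resize(q,(512,384),interpolation=cv2.INTER_AREA)/255.
        M=m[n]/255.; t+=np.minimum(w,M).sum()/np.maximum(w,M).sum()
    return -t
b=None
o=atz(T,(236.9,227.9),60)
for a in np.radians([55,60,65,70,75,80,-20,-25,-30,-15]):
    q=minimize(iou,[o[0],o[1],0,a],method="Nelder-Mead",options=dict(initial_simplex=np.array([o[0],o[1],0,a])+np.vstack([np.zeros(4),np.diag([8,8,8,.15])]),maxiter=200))
    if b is None or q.fun<b.fun: b=q
print("orange",b.x[:3].round(1),np.degrees(b.x[3]).round(1),-b.fun/2)
print("grey approx",atz(T,(165,198),66).round(1))
E
python3 fit.py
```

```text
dock x y z yaw [568.1 -30.1   0.6] 9.86
[[-0.6, 0.6], [0.1, 0.1], [-0.2, 0.4], [-0.7, 0.2], [-0.6, -1.7], [0.7, 0.8], [-0.4, 2.1], [-1.8, -1.4]]
axis [501.1 -41.7] knob top [ 526.1 -118. ] [ 525.9 -117.9  128.7] [np.float64(0.16), np.float64(0.13)]
knob r 80.3 lever a 1.427
post top [503.3 -41.3]
orange [452.  173.4  -0.6] 159.2 0.868132929308425
grey approx [508.5 311.5  66. ]
```

The fits agree: dock z is 0.6 mm, knob top 128.7 mm, knob radius 80.3 mm and pack base −0.6 mm. The dock is at (568, −30) with yaw 9.9°, the lever is at about 1.43 rad, and orange is at (452, 173) with yaw 159°. I'll move above the orange pack and refine with the wrist camera.

```bash
python3 -m jog '[{"dx":0.015,"dy":0.044,"wz":0.149,"grip":-1},{"dx":0.015,"dy":0.044,"wz":0.149,"grip":-1},{"dx":0.015,"dy":0.044,"wz":0.149,"grip":-1},{"dx":0.015,"dy":0.044,"wz":0.149,"grip":-1},{"dx":0.015,"dy":0.044,"wz":0.149,"grip":-1},{"dx":0.015,"dy":0.044,"wz":0.149,"grip":-1},{"dx":0.015,"dy":0.044,"wz":0.149,"grip":-1},{"dx":0.015,"dy":0.044,"wz":0.149,"grip":-1}]' && python3 -m jog '[{"dx":0.015,"dy":0.044,"wz":0.149,"grip":-1},{"dx":0.015,"dy":0.044,"wz":0.149,"grip":-1},{"dx":0.015,"dy":0.044,"wz":0.149,"grip":-1},{"dx":0.015,"dy":0.044,"wz":0.149,"grip":-1},{"dx":0.015,"dy":0.044,"wz":0.149,"grip":-1},{"dx":0.015,"dy":0.044,"wz":0.149,"grip":-1},{"dx":0.015,"dy":0.044,"wz":0.149,"grip":-1},{"dx":0.015,"dy":0.044,"wz":0.149,"grip":-1},{},{}]'
python3 - <<'E'
from h import *
c=env.get_calibration("wrist"); s=env.state()
im=env.grab_frame("wrist"); cv2.imwrite("pics/w1.png",im[:,:,::-1])
np.savez("w1.npz",**c); print(s["ee_pos"],s["ee_rot"],s["qpos"].round(1),-c["R"].T@c["t"])
E
```

```text
[ 213.53612211 -533.42002212  213.22269465] [-1.79912127e+02 -6.46107822e-04  2.18186724e+01] [-69.3  18.3  89.7  -0.   72.   -1.1] [ 276.34696221 -508.67573879  383.86059159]invalid input
```

View pics/w1.png

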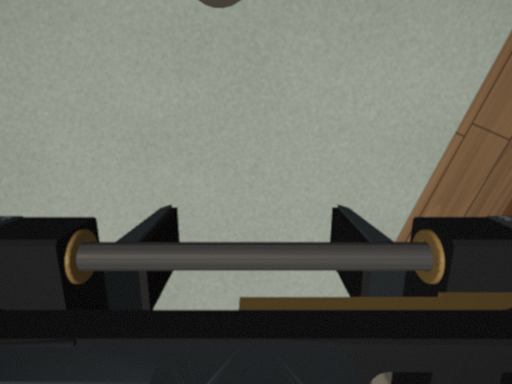

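The wrist view shows only the fingers and bare cart, since the move was refused (it seems every key is required). The camera looks ahead along tool +x, so I'll stop about 90 mm short of the pack.

```bash
python3 -m jog '[{"dx":0.02,"dy":0.042,"dz":0,"wx":0,"wy":0,"wz":0.149,"grip":-1},{"dx":0.02,"dy":0.042,"dz":0,"wx":0,"wy":0,"wz":0.149,"grip":-1},{"dx":0.02,"dy":0.042,"dz":0,"wx":0,"wy":0,"wz":0.149,"grip":-1},{"dx":0.02,"dy":0.042,"dz":0,"wx":0,"wy":0,"wz":0.149,"grip":-1},{"dx":0.02,"dy":0.042,"dz":0,"wx":0,"wy":0,"wz":0.149,"grip":-1},{"dx":0.02,"dy":0.042,"dz":0,"wx":0,"wy":0,"wz":0.149,"grip":-1},{"dx":0.02,"dy":0.042,"dz":0,"wx":0,"wy":0,"wz":0.149,"grip":-1},{"dx":0.02,"dy":0.042,"dz":0,"wx":0,"wy":0,"wz":0.149,"grip":-1}]' && python3 -m jog '[{"dx":0.02,"dy":0.042,"dz":0,"wx":0,"wy":0,"wz":0.149,"grip":-1},{"dx":0.02,"dy":0.042,"dz":0,"wx":0,"wy":0,"wz":0.149,"grip":-1},{"dx":0.02,"dy":0.042,"dz":0,"wx":0,"wy":0,"wz":0.149,"grip":-1},{"dx":0.02,"dy":0.042,"dz":0,"wx":0,"wy":0,"wz":0.149,"grip":-1},{"dx":0.02,"dy":0.042,"dz":0,"wx":0,"wy":0,"wz":0.149,"grip":-1},{"dx":0.02,"dy":0.042,"dz":0,"wx":0,"wy":0,"wz":0.149,"grip":-1},{"dx":0.02,"dy":0.042,"dz":0,"wx":0,"wy":0,"wz":0.149,"grip":-1},{"dx":0.02,"dy":0.042,"dz":0,"wx":0,"wy":0,"wz":0.149,"grip":-1},{"dx":0,"dy":0,"dz":0,"wx":0,"wy":0,"wz":0,"grip":-1},{"dx":0,"dy":0,"dz":0,"wx":0,"wy":0,"wz":0,"grip":-1}]'
python3 - <<'E'
from h import *
c=env.get_calibration("wrist"); s=env.state()
im=env.grab_frame("wrist"); cv2.imwrite("pics/w2.png",im[:,:,::-1])
np.savez("w2.npz",**c); print(s["time_s"],s["ee_pos"],s["ee_rot"],s["qpos"].round(1))
E
```

```text
time_s: 0.95
ee_pos: [374.0, -196.0, 214.0]
ee_rot: [180.0, 0.0, 90.4]
force: [1.4, -0.3, 0.2]
gripper_width: 91.3
time_s: 1.95
ee_pos: [533.4, 138.8, 213.2]
ee_rot: [-179.9, -0.1, 158.5]
force: [-0.9, 0.5, 0.1]
gripper_width: 91.3
1.95 [533.38262412 138.75861102 213.20364091] [-1.79922350e+02 -7.22733233e-02  1.58472523e+02] [ 13.4  16.2  92.8  -0.   71.1 -55.1]
```

View pics/w2.png

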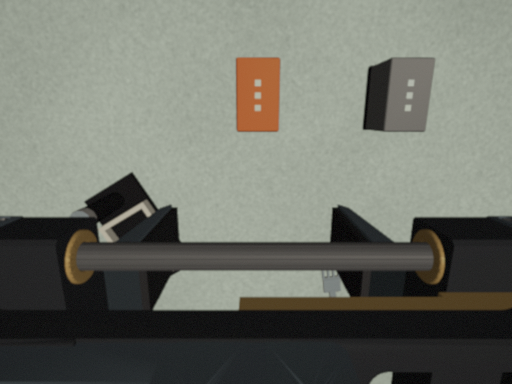

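The orange pack shows at columns 237–280, rows 57–131, aligned with the tool. Grey is 70 mm or more to the right. I'll compute its pose from this view and cross-check height against the top view.

Run:
```python
from h import *
c=dict(np.load("w2.npz")); im=cv2.imread("pics/w2.png"); T=env.get_calibration("top"); S=env.get_calibration("scene")
m=cv2.inRange(cv2.cvtColor(im,cv2.COLOR_BGR2HSV),(3,140,60),(16,255,255))
m=cv2.morphologyEx(m,cv2.MORPH_CLOSE,np.ones((9,9)))
r=cv2.minAreaRect(np.argwhere(m)[:,::-1].astype(np.float32)); b=cv2.boxPoints(r); print(r)
P=np.array([atz(c,p,66) for p in b]); ctr=P.mean(0); print(P.round(1).tolist(),"ctr",ctr.round(1))
e=[P[i]-P[i-1] for i in range(4)]
for v in e: print(np.linalg.norm(v).round(1),np.degrees(np.arctan2(v[1],v[0])).round(1))
# height: top-face dots in wrist and top
for dot in((258,83),(258,95),(258,107)):
    h=255*0
w=cv2.cvtColor(im,cv2.COLOR_BGR2HSV)
def dots(im,box):
    x,y,W,H=box; h=cv2.cvtColor(im[y:y+H,x:x+W],cv2.COLOR_BGR2HSV)
    sat=255-h[:,:,1].astype(float); sat[h[:,:,1]>150]=0
    yy,xx=np.mgrid[y:y+H,x:x+W]; return np.array([(xx*sat).sum(),(yy*sat).sum()])/sat.sum()
a=dots(im,(245,70,28,50)); t=dots(cv2.imread("pics/top0.png"),(231,217,14,22)); print(a,t)
print("dots mid tri",tri([(c,a),(T,t)]))
```

```text
((257.5, 94.0), (72.0, 41.0), 90.0)
[[412.0, 167.7, 66.0], [426.7, 205.1, 66.0], [491.5, 181.0, 66.0], [475.9, 141.5, 66.0]] ctr [451.5 173.8  66. ]
69.1 157.7
40.1 68.5
69.1 -20.4
42.4 -111.5
[257.39278687  94.78714792] [236.48556393 227.92561513]
dots mid tri (array([451.83839528, 173.44849927,  70.77654313]), [np.float64(0.34), np.float64(0.17)])
```

Orange centre is (451.7, 173.6) with yaw about 158.5°, and the face size and height are plausible. I'll grasp it 6 mm off centre, away from the post side, with the tips 24 mm above the cart.

```bash
python3 -m jog '[{"dx":-0.038,"dy":0.0165,"dz":0,"wx":0,"wy":0,"wz":0,"grip":-1},{"dx":-0.038,"dy":0.0165,"dz":0,"wx":0,"wy":0,"wz":0,"grip":-1},{"dx":0,"dy":0,"dz":-0.03,"wx":0,"wy":0,"wz":0,"grip":-1},{"dx":0,"dy":0,"dz":-0.04,"wx":0,"wy":0,"wz":0,"grip":-1},{"dx":0,"dy":0,"dz":-0.04,"wx":0,"wy":0,"wz":0,"grip":-1},{"dx":0,"dy":0,"dz":-0.04,"wx":0,"wy":0,"wz":0,"grip":-1},{"dx":0,"dy":0,"dz":-0.025,"wx":0,"wy":0,"wz":0,"grip":-1},{"dx":0,"dy":0,"dz":-0.014,"wx":0,"wy":0,"wz":0,"grip":-1},{"dx":0,"dy":0,"dz":0,"wx":0,"wy":0,"wz":0,"grip":-1},{"dx":0,"dy":0,"dz":0,"wx":0,"wy":0,"wz":0,"grip":-1}]' 30 && python3 -m jog '[{"dx":0,"dy":0,"dz":0,"wx":0,"wy":0,"wz":0,"grip":1},{"dx":0,"dy":0,"dz":0,"wx":0,"wy":0,"wz":0,"grip":1},{"dx":0,"dy":0,"dz":0,"wx":0,"wy":0,"wz":0,"grip":1},{"dx":0,"dy":0,"dz":0,"wx":0,"wy":0,"wz":0,"grip":1},{"dx":0,"dy":0,"dz":0,"wx":0,"wy":0,"wz":0,"grip":1},{"dx":0,"dy":0,"dz":0,"wx":0,"wy":0,"wz":0,"grip":1},{"dx":0,"dy":0,"dz":0,"wx":0,"wy":0,"wz":0,"grip":1},{"dx":0,"dy":0,"dz":0,"wx":0,"wy":0,"wz":0,"grip":1}]' 30
```

```text
time_s: 3.0
ee_pos: [457.8, 170.2, 25.6]
ee_rot: [180.0, 0.0, 158.3]
force: [-0.4, -0.1, 1.0]
gripper_width: 91.1
time_s: 3.8
ee_pos: [457.8, 171.3, 25.0]
ee_rot: [180.0, 0.0, 158.4]
force: [0.1, 0.4, 0.8]
gripper_width: 43.9
```

Gripped at 43.9 mm. Next I lift 150 mm, carry it to above the dock while turning to dock yaw, and check.

```bash
python3 -m jog '[{"dx":0,"dy":0,"dz":0.02,"wx":0,"wy":0,"wz":0,"grip":1},{"dx":0,"dy":0,"dz":0.04,"wx":0,"wy":0,"wz":0,"grip":1},{"dx":0,"dy":0,"dz":0.04,"wx":0,"wy":0,"wz":0,"grip":1},{"dx":0,"dy":0,"dz":0.03,"wx":0,"wy":0,"wz":0,"grip":1},{"dx":0,"dy":0,"dz":0.02,"wx":0,"wy":0,"wz":0,"grip":1},{"dx":0.01,"dy":-0.02,"dz":0,"wx":0,"wy":0,"wz":0.06,"grip":1}]' && python3 -m jog '[{"dx":0.017,"dy":-0.03,"dz":0,"wx":0,"wy":0,"wz":0.08,"grip":1},{"dx":0.018,"dy":-0.03,"dz":0,"wx":0,"wy":0,"wz":0.08,"grip":1},{"dx":0.018,"dy":-0.03,"dz":0,"wx":0,"wy":0,"wz":0.08,"grip":1},{"dx":0.018,"dy":-0.03,"dz":0,"wx":0,"wy":0,"wz":0.08,"grip":1},{"dx":0.018,"dy":-0.03,"dz":0,"wx":0,"wy":0,"wz":0.08,"grip":1},{"dx":0.018,"dy":-0.03,"dz":0,"wx":0,"wy":0,"wz":0.088,"grip":1},{"dx":0,"dy":0,"dz":0,"wx":0,"wy":0,"wz":0,"grip":1},{"dx":0,"dy":0,"dz":0,"wx":0,"wy":0,"wz":0,"grip":1},{"dx":0,"dy":0,"dz":0,"wx":0,"wy":0,"wz":0,"grip":1}]'
python3 - <<'E'
from h import *
T=env.get_calibration("top");S=env.get_calibration("scene");W=env.get_calibration("wrist");s=env.state()
t=env.grab_frame("top");c=env.grab_frame("scene");w=env.grab_frame("wrist")
f=lambda im,x,y,W_,H,k:cv2.convertScaleAbs(cv2.resize(im[y:y+H,x:x+W_,::-1],None,fx=k,fy=k,interpolation=cv2.INTER_CUBIC),alpha=1.4)
cv2.imwrite("pics/sc2.png",c[:,:,::-1]);cv2.imwrite("pics/w3.png",w[:,:,::-1]);np.savez("w3.npz",**W)
a=f(c,110,80,130,150,3);b=cv2.resize(f(w,0,0,512,384,1),(400,300));a2=np.zeros((450,400,3),np.uint8);a2[:300]=b
cv2.imwrite("pics/hov.png",np.hstack([a,a2])); print(s["time_s"],s["ee_pos"],s["ee_rot"],s["gripper_width"],s["force"])
E
```

```text
time_s: 4.4
ee_pos: [468.4, 152.8, 177.5]
ee_rot: [179.8, 0.2, 162.1]
force: [0.3, -0.4, -4.4]
gripper_width: 43.9
time_s: 5.3
ee_pos: [573.6, -28.2, 174.2]
ee_rot: [179.9, -0.1, -170.2]
force: [-0.7, -0.6, -3.3]
gripper_width: 43.6
5.3 [573.649613   -28.18472531 174.16970949] [ 1.79940193e+02 -1.27487055e-01 -1.70196430e+02] 43.64968817360099 [-0.66135153 -0.61215355 -3.3202053 ]
```

View pics/hov.png

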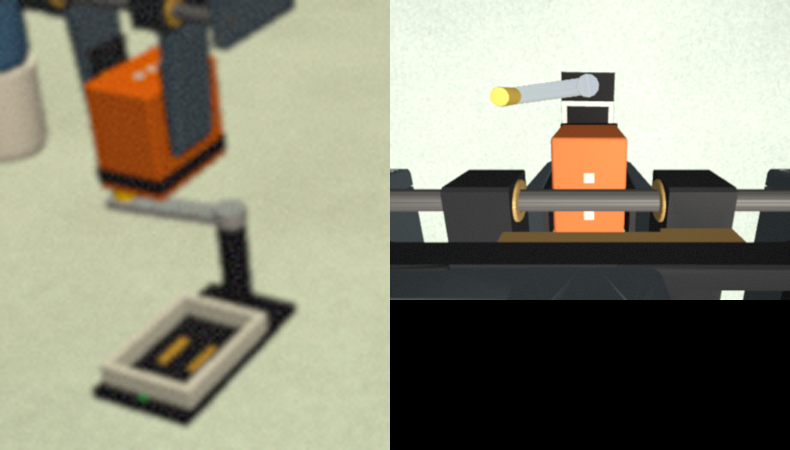

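The pack hangs upright above the pocket. In the wrist view the dock's rear wall is laterally centred on the pack, with the post top at crop (588,85) and the wall edge at row 102. I'll check the dock's position from this view.

```bash
python3 - <<'E'
from h import *
W=dict(np.load("w3.npz")); im=cv2.imread("pics/w3.png")
f=lambda x,y:((x-390)*1.28,y*1.28)
a=np.radians(9.86);D=np.array([568.1,-30.1]);R=np.array([[np.cos(a),-np.sin(a)],[np.sin(a),np.cos(a)]])
d=lambda p:(R.T@(p[:2]-D)).round(1)
print("post",d(atz(W,f(588,85),88)),"want -68,0")
print("wall rear outer L/R",d(atz(W,f(563,103),22)),d(atz(W,f(613,103),22)),"want -49,+-35")
print("base rear corners",d(atz(W,f(561,72),8)),d(atz(W,f(615,72),8)))
print("knob",d(atz(W,f(506,96),129)),"want",(-68+80*np.cos(1.427)).round(1),(-80*np.sin(1.427)).round(1))
p=atz(W,f(589,138),115+44+4)
E
python3 - <<'E'
import cv2
im=cv2.imread("pics/w3.png")
c=cv2.resize(im[80:200,190:330],None,fx=5,fy=5,interpolation=cv2.INTER_CUBIC); cv2.imwrite("pics/w3c.png",c)
E
```

```text
post [-68.6   0.1] want -68,0
wall rear outer L/R [-47.  -33.8] [-47.   33.6] want -49,+-35
base rear corners [-87.8 -36.9] [-87.8  36.7]
knob [-58.1 -73.1] want -56.5 -79.2
```

View pics/w3c.png

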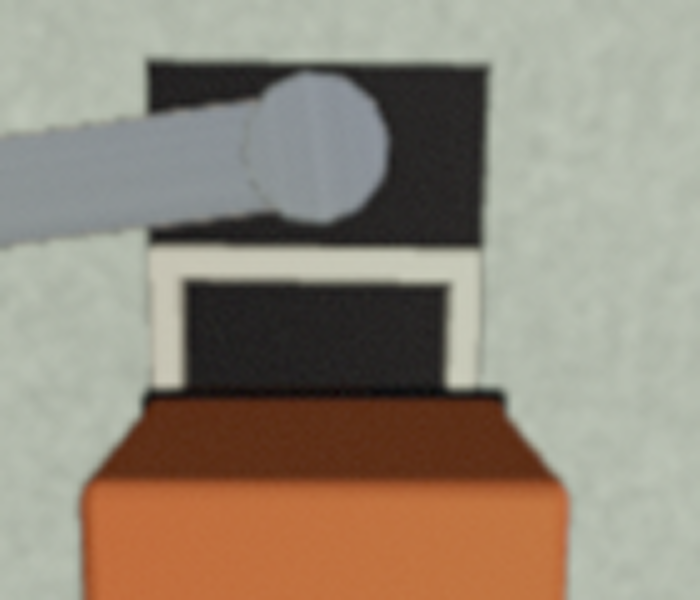

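The crop shows the wall's rear outer edge at row 248, its sides at columns 150 and 482, and the pack's foot edge at row 395, columns 145–505. I'll compare pack and dock directly in this view.

Run:
```python
from h import *
W=dict(np.load("w3.npz"))
f=lambda x,y:((x+.5)/5-.5+190,(y+.5)/5-.5+80)
a=np.radians(9.86);D=np.array([568.1,-30.1]);R=np.array([[np.cos(a),-np.sin(a)],[np.sin(a),np.cos(a)]])
d=lambda p:(R.T@(p[:2]-D)).round(1)
print("wall outer",d(atz(W,f(151,246),22)),d(atz(W,f(482,248),22)),"wall inner",d(atz(W,f(186,283),22)),d(atz(W,f(447,286),22)),"want -43,+-29")
print("pack foot rear",d(atz(W,f(145,396),149)),d(atz(W,f(505,396),149)),"want -36,+-22")
```

```text
wall outer [-50.1 -35.4] [-49.7  34.1] wall inner [-42.5 -28.2] [-41.8  26.9] want -43,+-29
pack foot rear [-35.6 -22.5] [-35.5  24.4] want -36,+-22
```

Alignment is within about 1.5 mm against 7 mm of clearance. I'll trim that and lower.

```bash
python3 -m jog '[{"dx":0,"dy":-0.0015,"dz":-0.02,"wx":0,"wy":0,"wz":0,"grip":1},{"dx":0,"dy":0,"dz":-0.03,"wx":0,"wy":0,"wz":0,"grip":1},{"dx":0,"dy":0,"dz":-0.03,"wx":0,"wy":0,"wz":0,"grip":1},{"dx":0,"dy":0,"dz":-0.02,"wx":0,"wy":0,"wz":0,"grip":1},{"dx":0,"dy":0,"dz":-0.01,"wx":0,"wy":0,"wz":0,"grip":1},{"dx":0,"dy":0,"dz":-0.01,"wx":0,"wy":0,"wz":0,"grip":1},{"dx":0,"dy":0,"dz":-0.008,"wx":0,"wy":0,"wz":0,"grip":1},{"dx":0,"dy":0,"dz":0,"wx":0,"wy":0,"wz":0,"grip":1},{"dx":0,"dy":0,"dz":0,"wx":0,"wy":0,"wz":0,"grip":1}]' && python3 -m jog '[{"dx":0,"dy":0,"dz":-0.005,"wx":0,"wy":0,"wz":0,"grip":1},{"dx":0,"dy":0,"dz":-0.004,"wx":0,"wy":0,"wz":0,"grip":1},{"dx":0,"dy":0,"dz":-0.002,"wx":0,"wy":0,"wz":0,"grip":1},{"dx":0,"dy":0,"dz":0,"wx":0,"wy":0,"wz":0,"grip":1},{"dx":0,"dy":0,"dz":0,"wx":0,"wy":0,"wz":0,"grip":1}]'
```

```text
time_s: 6.35
ee_pos: [575.3, -30.3, 47.6]
ee_rot: [-180.0, 0.1, -170.2]
force: [0.5, -0.0, -3.8]
gripper_width: 43.8
time_s: 6.85
ee_pos: [574.8, -30.4, 35.9]
ee_rot: [180.0, -0.0, -170.2]
force: [0.5, -0.4, -3.7]
gripper_width: 43.9
```

```bash
python3 -m jog '[{"dx":0,"dy":0,"dz":-0.001,"wx":0,"wy":0,"wz":0,"grip":1},{"dx":0,"dy":0,"dz":-0.001,"wx":0,"wy":0,"wz":0,"grip":1},{"dx":0,"dy":0,"dz":0,"wx":0,"wy":0,"wz":0,"grip":1}]' && python3 -m jog '[{"dx":0,"dy":0,"dz":-0.001,"wx":0,"wy":0,"wz":0,"grip":1},{"dx":0,"dy":0,"dz":0,"wx":0,"wy":0,"wz":0,"grip":1}]'
```

```text
time_s: 7.15
ee_pos: [574.6, -30.3, 33.9]
ee_rot: [180.0, -0.0, -170.2]
force: [-0.7, -0.6, -3.9]
gripper_width: 43.5
time_s: 7.35
ee_pos: [574.9, -30.3, 33.1]
ee_rot: [180.0, 0.0, -170.2]
force: [-0.6, -0.0, -2.6]
gripper_width: 43.8
```

```bash
python3 -m jog '[{"dx":0,"dy":0,"dz":-0.001,"wx":0,"wy":0,"wz":0,"grip":1},{"dx":0,"dy":0,"dz":0,"wx":0,"wy":0,"wz":0,"grip":1},{"dx":0,"dy":0,"dz":0,"wx":0,"wy":0,"wz":0,"grip":1}]'
```

```text
time_s: 7.65
ee_pos: [574.9, -30.3, 33.0]
ee_rot: [-180.0, 0.0, -170.2]
force: [-2.1, -0.6, 5.3]
gripper_width: 43.9
```

It's seated: the tool reads 33.0 mm (8 mm floor + 25 mm grip height) with 5 N upward reaction. Release, rise straight up, and move over the knob with the jaws turned tangential.

```bash
python3 -m jog '[{"dx":0,"dy":0,"dz":0,"wx":0,"wy":0,"wz":0,"grip":-1},{"dx":0,"dy":0,"dz":0,"wx":0,"wy":0,"wz":0,"grip":-1},{"dx":0,"dy":0,"dz":0,"wx":0,"wy":0,"wz":0,"grip":-1},{"dx":0,"dy":0,"dz":0,"wx":0,"wy":0,"wz":0,"grip":-1},{"dx":0,"dy":0,"dz":0,"wx":0,"wy":0,"wz":0,"grip":-1},{"dx":0,"dy":0,"dz":0,"wx":0,"wy":0,"wz":0,"grip":-1}]' && python3 -m jog '[{"dx":0,"dy":0,"dz":0.02,"wx":0,"wy":0,"wz":0,"grip":-1},{"dx":0,"dy":0,"dz":0.03,"wx":0,"wy":0,"wz":0,"grip":-1},{"dx":0,"dy":0,"dz":0.04,"wx":0,"wy":0,"wz":0,"grip":-1},{"dx":0,"dy":0,"dz":0.04,"wx":0,"wy":0,"wz":0,"grip":-1},{"dx":0,"dy":0,"dz":0,"wx":0,"wy":0,"wz":0,"grip":-1}]' && python3 -m jog '[{"dx":-0.0048,"dy":-0.0088,"dz":0,"wx":0,"wy":0,"wz":-0.1426,"grip":-1},{"dx":-0.0048,"dy":-0.0088,"dz":0,"wx":0,"wy":0,"wz":-0.1426,"grip":-1},{"dx":-0.0048,"dy":-0.0088,"dz":0,"wx":0,"wy":0,"wz":-0.1426,"grip":-1},{"dx":-0.0048,"dy":-0.0088,"dz":0,"wx":0,"wy":0,"wz":-0.1426,"grip":-1},{"dx":-0.0048,"dy":-0.0088,"dz":0,"wx":0,"wy":0,"wz":-0.1426,"grip":-1},{"dx":-0.0048,"dy":-0.0088,"dz":0,"wx":0,"wy":0,"wz":-0.1426,"grip":-1},{"dx":-0.0048,"dy":-0.0088,"dz":0,"wx":0,"wy":0,"wz":-0.1426,"grip":-1},{"dx":-0.0048,"dy":-0.0088,"dz":0,"wx":0,"wy":0,"wz":-0.1426,"grip":-1},{"dx":-0.0048,"dy":-0.0088,"dz":0,"wx":0,"wy":0,"wz":-0.1426,"grip":-1},{"dx":-0.0048,"dy":-0.0088,"dz":0,"wx":0,"wy":0,"wz":-0.1426,"grip":-1}]' && python3 -m jog '[{"dx":0,"dy":0,"dz":0,"wx":0,"wy":0,"wz":0,"grip":-1},{"dx":0,"dy":0,"dz":0,"wx":0,"wy":0,"wz":0,"grip":-1}]'
python3 - <<'E'
from h import *
s=env.state();t=env.grab_frame("top");c=env.grab_frame("scene")
f=lambda im,x,y,W_,H,k:cv2.convertScaleAbs(cv2.resize(im[y:y+H,x:x+W_,::-1],None,fx=k,fy=k,interpolation=cv2.INTER_CUBIC),alpha=1.4)
cv2.imwrite("pics/seat.png",np.hstack([f(c,110,90,130,140,3),f(t,300,110,130,140,3)])); print(s["time_s"],s["ee_pos"],s["ee_rot"],s["qpos"].round(1))
E
```

```text
time_s: 8.25
ee_pos: [574.7, -30.3, 31.9]
ee_rot: [180.0, -0.0, -170.2]
force: [0.5, -0.2, 0.3]
gripper_width: 88.9
time_s: 8.75
ee_pos: [578.4, -30.6, 168.0]
ee_rot: [-179.8, 0.7, -170.2]
force: [0.6, 0.6, 0.6]
gripper_width: 91.0
time_s: 9.75
ee_pos: [526.0, -118.5, 161.1]
ee_rot: [-179.9, -0.0, 107.8]
force: [0.2, 0.9, 0.3]
gripper_width: 91.3
time_s: 9.95
ee_pos: [526.5, -118.2, 161.5]
ee_rot: [-180.0, -0.0, 108.2]
force: [-0.0, 0.2, -0.3]
gripper_width: 91.3
9.95 [ 526.52423485 -118.1834905   161.45236369] [-1.79974850e+02 -3.74404680e-02  1.08245119e+02] [-13.9  17.4  98.9   0.   63.7 -32.1]
```

View pics/seat.png

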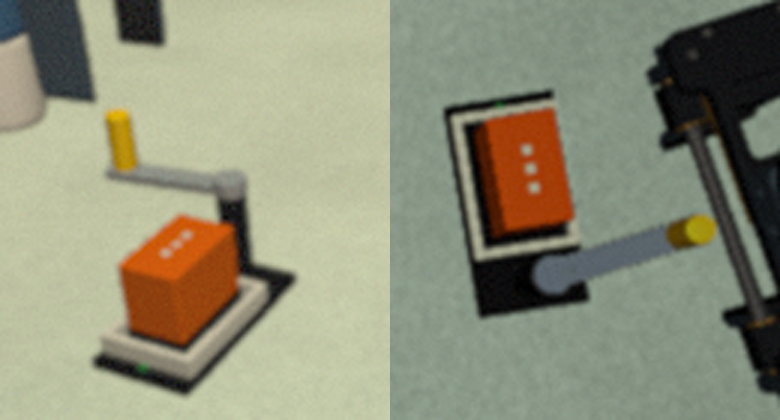

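The pack is upright inside the pocket, clear of all walls, with the lever still open and the jaws above the knob. I'll descend around the knob, close gently, and compute the arc steps.

```bash
python3 -m jog '[{"dx":0,"dy":0,"dz":-0.03,"wx":0,"wy":0,"wz":0,"grip":-1},{"dx":0,"dy":0,"dz":-0.024,"wx":0,"wy":0,"wz":0,"grip":-1},{"dx":0,"dy":0,"dz":-0.01,"wx":0,"wy":0,"wz":0,"grip":-1}]' && python3 -m jog '[{"dx":0,"dy":0,"dz":0,"wx":0,"wy":0,"wz":0,"grip":1},{"dx":0,"dy":0,"dz":0,"wx":0,"wy":0,"wz":0,"grip":1},{"dx":0,"dy":0,"dz":0,"wx":0,"wy":0,"wz":0,"grip":1},{"dx":0,"dy":0,"dz":0,"wx":0,"wy":0,"wz":0,"grip":1},{"dx":0,"dy":0,"dz":0,"wx":0,"wy":0,"wz":0,"grip":1},{"dx":0,"dy":0,"dz":0,"wx":0,"wy":0,"wz":0,"grip":1},{"dx":0,"dy":0,"dz":0,"wx":0,"wy":0,"wz":0,"grip":1},{"dx":0,"dy":0,"dz":0,"wx":0,"wy":0,"wz":0,"grip":1},{"dx":0,"dy":0,"dz":0,"wx":0,"wy":0,"wz":0,"grip":1},{"dx":0,"dy":0,"dz":0,"wx":0,"wy":0,"wz":0,"grip":1}]' 8
python3 - <<'E'
import numpy as np
from workcell import env
s=env.state(); p=s["ee_pos"][:2]-[501.1,-41.7]; print("r",np.hypot(*p),"phi",np.degrees(np.arctan2(p[1],p[0])))
ph=np.radians(np.linspace(np.degrees(np.arctan2(p[1],p[0])),9.86,17)); P=80*np.c_[np.cos(ph),np.sin(ph)]
print(np.diff(P,axis=0).round(1).tolist(),(ph[1]-ph[0]).round(4))
E
```

```text
time_s: 10.35
ee_pos: [525.4, -117.5, 95.8]
ee_rot: [-179.8, -0.1, 108.2]
force: [-1.2, 0.1, 0.5]
gripper_width: 91.1
time_s: 11.35
ee_pos: [526.6, -118.4, 98.0]
ee_rot: [-180.0, 0.0, 108.1]
force: [-0.3, -1.0, -0.2]
gripper_width: 17.8
r 80.84966693831733 phi -71.58464609447294
[[6.6, 2.5], [6.4, 3.1], [6.1, 3.7], [5.7, 4.2], [5.3, 4.7], [4.9, 5.1], [4.4, 5.6], [3.9, 5.9], [3.4, 6.3], [2.8, 6.5], [2.2, 6.8], [1.6, 6.9], [1.0, 7.0], [0.4, 7.1], [-0.3, 7.1], [-0.9, 7.0]] 0.0888
```

Gripping the 18 mm knob at 17.8 mm. Swing along the arc.

```bash
python3 -m jog '[{"dx":0.0066,"dy":0.0025,"dz":0,"wx":0,"wy":0,"wz":0.0888,"grip":1},{"dx":0.0064,"dy":0.0031,"dz":0,"wx":0,"wy":0,"wz":0.0888,"grip":1},{"dx":0.0061,"dy":0.0037,"dz":0,"wx":0,"wy":0,"wz":0.0888,"grip":1},{"dx":0.0057,"dy":0.0042,"dz":0,"wx":0,"wy":0,"wz":0.0888,"grip":1},{"dx":0.0053,"dy":0.0047,"dz":0,"wx":0,"wy":0,"wz":0.0888,"grip":1},{"dx":0.0049,"dy":0.0051,"dz":0,"wx":0,"wy":0,"wz":0.0888,"grip":1},{"dx":0.0044,"dy":0.0056,"dz":0,"wx":0,"wy":0,"wz":0.0888,"grip":1},{"dx":0.0039,"dy":0.0059,"dz":0,"wx":0,"wy":0,"wz":0.0888,"grip":1}]' && python3 -m jog '[{"dx":0.0034,"dy":0.0063,"dz":0,"wx":0,"wy":0,"wz":0.0888,"grip":1},{"dx":0.0028,"dy":0.0065,"dz":0,"wx":0,"wy":0,"wz":0.0888,"grip":1},{"dx":0.0022,"dy":0.0068,"dz":0,"wx":0,"wy":0,"wz":0.0888,"grip":1},{"dx":0.0016,"dy":0.0069,"dz":0,"wx":0,"wy":0,"wz":0.0888,"grip":1},{"dx":0.001,"dy":0.007,"dz":0,"wx":0,"wy":0,"wz":0.0888,"grip":1},{"dx":0.0004,"dy":0.0071,"dz":0,"wx":0,"wy":0,"wz":0.0888,"grip":1},{"dx":0,"dy":0.005,"dz":0,"wx":0,"wy":0,"wz":0.0888,"grip":1},{"dx":0,"dy":0,"dz":0,"wx":0,"wy":0,"wz":0,"grip":1}]'
```

```text
time_s: 12.15
ee_pos: [570.4, -83.6, 98.0]
ee_rot: [-180.0, 0.0, 149.0]
force: [-0.5, -0.9, 0.3]
gripper_width: 17.8
time_s: 12.95
ee_pos: [581.8, -37.2, 98.0]
ee_rot: [180.0, 0.0, -175.6]
force: [1.6, 0.5, -0.8]
gripper_width: 17.8
```

```bash
python3 -m jog '[{"dx":-0.0006,"dy":0.004,"dz":0,"wx":0,"wy":0,"wz":0.04,"grip":1},{"dx":-0.0006,"dy":0.003,"dz":0,"wx":0,"wy":0,"wz":0.04,"grip":1},{"dx":0,"dy":0,"dz":0,"wx":0,"wy":0,"wz":0,"grip":1}]' && python3 -m jog '[{"dx":-0.0004,"dy":0.002,"dz":0,"wx":0,"wy":0,"wz":0.01,"grip":1},{"dx":0,"dy":0,"dz":0,"wx":0,"wy":0,"wz":0,"grip":1}]' && python3 -m jog '[{"dx":-0.0002,"dy":0.001,"dz":0,"wx":0,"wy":0,"wz":0,"grip":1},{"dx":0,"dy":0,"dz":0,"wx":0,"wy":0,"wz":0,"grip":1}]'
```

```text
time_s: 13.25
ee_pos: [581.1, -30.8, 98.0]
ee_rot: [180.0, 0.1, -171.1]
force: [2.7, 0.9, -2.1]
gripper_width: 18.0
time_s: 13.45
ee_pos: [580.8, -29.2, 98.1]
ee_rot: [-180.0, 0.1, -170.5]
force: [3.7, -1.0, -2.8]
gripper_width: 17.9
time_s: 13.65
ee_pos: [580.8, -29.1, 98.1]
ee_rot: [-179.9, 0.1, -170.4]
force: [4.3, -3.9, -3.6]
gripper_width: 17.6
```

```bash
python3 -m jog '[{"dx":-0.0002,"dy":0.001,"dz":0,"wx":0,"wy":0,"wz":0,"grip":1},{"dx":0,"dy":0,"dz":0,"wx":0,"wy":0,"wz":0,"grip":1}]' && python3 -m jog '[{"dx":-0.0002,"dy":0.001,"dz":0,"wx":0,"wy":0,"wz":0,"grip":1},{"dx":0,"dy":0,"dz":0,"wx":0,"wy":0,"wz":0,"grip":1}]'
```

```text
time_s: 13.85
ee_pos: [580.8, -29.0, 98.1]
ee_rot: [-179.8, 0.1, -170.4]
force: [6.3, -6.2, -4.6]
gripper_width: 17.9
time_s: 14.05
ee_pos: [580.8, -29.0, 98.1]
ee_rot: [-179.7, 0.1, -170.4]
force: [6.1, -8.6, -4.4]
gripper_width: 17.6
```

Position has stopped while reaction climbs (8.6 N), so the lever is at its stop. Release and rise clear.

```bash
python3 -m jog '[{"dx":0,"dy":0,"dz":0,"wx":0,"wy":0,"wz":0,"grip":-1},{"dx":0,"dy":0,"dz":0,"wx":0,"wy":0,"wz":0,"grip":-1},{"dx":0,"dy":0,"dz":0,"wx":0,"wy":0,"wz":0,"grip":-1},{"dx":0,"dy":0,"dz":0,"wx":0,"wy":0,"wz":0,"grip":-1},{"dx":0,"dy":0,"dz":0,"wx":0,"wy":0,"wz":0,"grip":-1},{"dx":0,"dy":0,"dz":0,"wx":0,"wy":0,"wz":0,"grip":-1}]' && python3 -m jog '[{"dx":0,"dy":0,"dz":0.02,"wx":0,"wy":0,"wz":0,"grip":-1},{"dx":0,"dy":0,"dz":0.03,"wx":0,"wy":0,"wz":0,"grip":-1},{"dx":0,"dy":0,"dz":0.04,"wx":0,"wy":0,"wz":0,"grip":-1},{"dx":0,"dy":0,"dz":0.04,"wx":0,"wy":0,"wz":0,"grip":-1},{"dx":0,"dy":-0.04,"dz":0,"wx":0,"wy":0,"wz":0,"grip":-1},{"dx":0,"dy":-0.04,"dz":0,"wx":0,"wy":0,"wz":0,"grip":-1},{"dx":0,"dy":-0.04,"dz":0,"wx":0,"wy":0,"wz":0,"grip":-1},{"dx":0,"dy":-0.04,"dz":0,"wx":0,"wy":0,"wz":0,"grip":-1},{"dx":0,"dy":-0.04,"dz":0,"wx":0,"wy":0,"wz":0,"grip":-1},{"dx":0,"dy":0,"dz":0,"wx":0,"wy":0,"wz":0,"grip":-1}]'
python3 - <<'E'
from h import *
s=env.state();t=env.grab_frame("top");c=env.grab_frame("scene")
f=lambda im,x,y,W_,H,k:cv2.convertScaleAbs(cv2.resize(im[y:y+H,x:x+W_,::-1],None,fx=k,fy=k,interpolation=cv2.INTER_CUBIC),alpha=1.4)
cv2.imwrite("pics/end.png",np.hstack([f(c,110,100,260,190,2)[:, :], np.pad(f(t,310,115,90,127,3),((0,0),(0,0),(0,0)))[:380]])); print(s["time_s"],s["force"])
T=env.get_calibration("top");S=env.get_calibration("scene")
o={}
for n,im in(("top",t),("scene",c)):
    h=cv2.cvtColor(im,cv2.COLOR_RGB2HSV); m=cv2.inRange(h,(18,150,80),(32,255,255)); k,l,st,ce=cv2.connectedComponentsWithStats(m)
    i=1+np.argmax(st[1:,4]); o[n]=ce[i]; print(n,st[i],ce[i])
X,e=tri([(T,o["top"]),(S,o["scene"])]); v=X[:2]-[501.1,-41.7]
print(X,e,"r",np.hypot(*v),"a rad",np.radians(9.86)-np.arctan2(v[1],v[0]))
E
```

```text
time_s: 14.65
ee_pos: [579.0, -25.8, 98.0]
ee_rot: [180.0, -0.0, -170.4]
force: [-0.5, 0.1, 0.6]
gripper_width: 62.5
time_s: 15.65
ee_pos: [578.8, -230.4, 227.5]
ee_rot: [-179.9, -0.0, -170.7]
force: [-0.6, 0.2, -1.3]
gripper_width: 90.8
15.65 [-0.61237718  0.17853917 -1.25171575]
top [346 150  10  10  82] [350.37804878 154.59756098]
scene [158 148  10  22 168] [162.67261905 158.60119048]
[581.98860914 -30.88471752 110.43296363] [np.float64(1.39), np.float64(1.31)] r 81.60843966114717 a rad 0.039171912814538745
```

View pics/end.png

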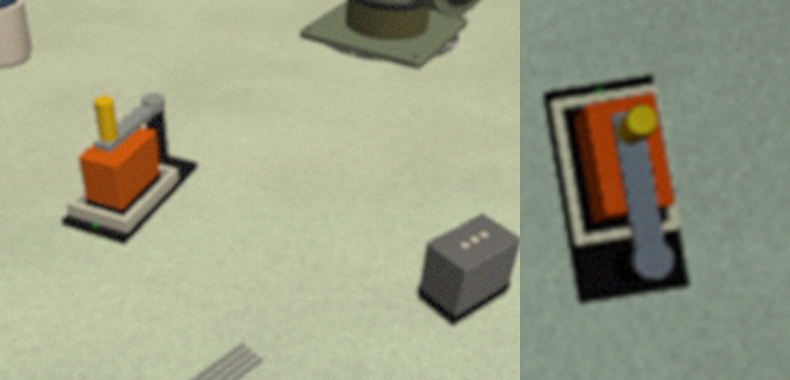

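The pack stays upright in the pocket with the bar over it, and the grey pack is untouched. The yellow blob's centroid is biased (blob shape, 1.3 px residual), so I'll do one numeric check of the bar angle from the top view before handing in.

Run:
```python
from h import *
T=env.get_calibration("top"); t=env.grab_frame("top"); h=cv2.cvtColor(t,cv2.COLOR_RGB2HSV)
f=lambda x,y:((x-520+.5)/3-.5+310,(y+.5)/3-.5+115)
k=atz(T,f(641,124),129)[:2]; p=atz(T,f(654,258),88)[:2]
for nm,ax in(("fit axis",np.array([501.1,-41.7])),("seen post",p)):
    v=k-ax; print(nm,ax.round(1),"r",np.hypot(*v).round(1),"a",(np.radians(9.86)-np.arctan2(v[1],v[0])).round(3))
print(env.state()["time_s"],"grey now",atz(T,(165,198),66).round(0)); m0=cv2.imread("pics/top0.png")[:,:,::-1]
print("grey diff",np.abs(m0[170:230,140:195].astype(int)-t[170:230,140:195]).mean())
```

```text
fit axis [501.1 -41.7] r 78.0 a 0.003
seen post [502.7 -43. ] r 76.6 a -0.017
15.8 grey now [508. 311.  66.]
grey diff 1.8137373737373736
```

Lever angle reads 0.00 ± 0.02 rad, so it is shut. Handing in.

```bash
python3 -c "
from workcell import env
print(env.job_done())"
```

```text
the job is handed in; nothing more can be done
None
```

The orange pack is seated upright in the dock, the lever is shut over it, and the job is handed in with the arm clear at about 15.8 s.

- **Seating:** I lowered the pack until the dock floor pushed back with about 5 N. The tool height then matched a fully seated pack (33.0 mm: 8 mm floor plus 25 mm grip height). After release it stood clear of all the walls in both views.
- **Lever:** I gripped the knob and swung the lever until it stopped moving while the reaction rose to about 9 N, then let go.
- **Grey pack:** it did not move; the before and after top pictures match there.

**Disagreement:** my lever-angle readings ranged from -0.017 to 0.039 rad.
- **Top view:** 0.003 from the fitted axis and -0.017 from the post as seen.
- **Two-view:** 0.039 from the knob's blob centre. I trusted this least because its residual was 1.3 px and the blob's shape biases the centre.
- **Basis for calling it shut:** the hard stop I felt and the top-view readings.

The first move was refused as invalid input because its rows left out keys; nothing moved.

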